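# Set the stop rod with the cam lever and feed the fan housings along the fence

## Robot

A 6-joint arm with a two-finger parallel gripper is mounted at the origin on the work surface. World frame = base frame: x ahead of the robot, y to its left, z up, the work surface at z = 0. Lengths are in m, angles in rad, forces in N, time in s.
With the tool pointing down it reaches from about 0.15 to 0.775 m from the base axis. Payload 6.1 kg.
Tool frame: the origin (TCP) lies on the front face of the gripper's body, between the roots of the fingers; the fingertips stand 73 mm ahead of it and the grasp point (between the pads) lies 54 mm ahead of it (robot.nose_length is the z of the fingertips in the tool frame, in m); z points along the fingers, y is the line along which they close (so a half turn about z gives the same grasp; the last joint's range is limited). The gripper opens to 85 mm and grips with 20 to 120 N. Pads are 22 mm wide; open, the fingers measure 114 mm over their backs; the gripper's body (76 mm by 85 mm) begins 54 mm behind the grasp point. The pads swing forward as they close: fully open they stand 13 mm farther back than shut.
Start: joints at [0, 0.126, -0.04, 1.405, 0, 1.571], TCP at [0.525, -0, 0.304] pointing down, gripper open.
Joint ranges: [-2.72, 2.72], [-0.95, 1.95], [-1.27, 1.35], [-1.78, 2.02], [-1.46, 1.47], [-3.14, 3.14]. Speed limits (rad/s): [2.39, 2.39, 3.01, 3.14, 3.14, 3.14].

## Interface

Orientations are given as a unit quaternion [x, y, z, w].
In Python, from station import robot gives the robot as it stands. The module is installed in compiled form; this text tells all that it offers.
- The arm moves only by the tool servo_tool, never from a script. Its argument "increments" is a list of rows, each a list of 2 entries, a list of its own where there are three numbers: the shift along the tool's x, y, z in m, then the turn about the tool's z in degrees. In form: [[[tx, ty, tz], yaw], ...]. A call has 1 to 5 rows; each row is the pose to reach, as a shift and turn from the pose commanded when the call began, along the tool's axes at that moment; what a row does not reach only later rows make up. A row lasts 1/10 s, in which the tool goes at most 50 mm and 8.59 degrees, less where a joint would pass 70% of its speed; a pose out of reach is approached as far as the arm can. A call with a gripper value outside its range is refused whole. "fingers" is the finger opening in m, from 0 to 0.0854, set as the call begins (left out, the last holds). The fingers move at their own pace and stop on an object; "squeeze" is the grip in N (left out, the last holds). Time passes only in rows, so rows that repeat a pose let the fingers close. It gives the time, the measured TCP pose, the force, the opening and the grip force at its end, in the units of the state.
- robot.get_state(): the state, without advancing time (a new reading comes with each control period).
- robot.capture(name): name is "scene" or "side" or "wrist"; returns a dict with "frame" (420x560x3 uint8, red, green, blue), "z_map" (420x560 float32, m along the optical axis (not along the pixel's ray), 0 where there is no reading), "camera_matrix" (3x3 intrinsics, pixels), "T" (4x4, takes a point from camera to world coordinates). Camera axes: x right, y down, z forward; pixel columns grow to the right and rows downward; lengths in m; the calibration is good to about 2 mm. A picture is of the moment at which its call begins.
- robot.sign_off(): hands the job in; it is judged then, once.
The state is a dict: "time": time; "joint_positions": joint angles; "joint_velocities": joint speeds; "tau": joint torques, N m; "ee_pos": TCP position; "orientation": TCP orientation; "ft_force": force on the tool from outside, world axes, zero at the start; "wrist_torque": the same for the moment, N m; "finger_gap": finger opening in m; "finger_force": force on a finger pad.
Only numpy, scipy, OpenCV 4.12 (cv2) and the standard library are available. Lean on these libraries where they do the work, as an engineer would, in place of code of your own. Each camera call takes 0.05 s, during which the arm holds its last target. There are 200 camera calls.

## Task

Load this fixture for a top-side print: flip the cam lever open, slide the stop rod in to suit the number of white fan housings on the bench, and throw the lever back over centre so the rod is clamped. Then stand all the housings in the lane along the fence and, with the push stick, feed them under the gantry up to the stop pad, so that they finish as one gapless row flat against the fence, fan side up, whose rear face is flush with the white line. Lay the push stick back on its cork mat, and leave the round duct and the bottle where they stand.

Things in the scene. Friction and masses are not known exactly. Their poses are not given: they have to be found in the camera images.
- jig: the fixture, fixed on the bench: dark plate 150 x 660 x 10 mm. Origin at bench level, mid-lane, at the white line; x points across the lane to the fence (away from the robot), y along the lane in the feed direction (robot's left), z up. Plate x -75 to 75, y -270 to 390 mm, top at z 10. Housings stand in the lane at x 0; they can be lowered in only at y below 0, before the gantry
- datum_line (a point): middle of the white line across the plate (fixture x 0, y 0, z 10 mm), where the rear face of the finished row belongs; axes as the fixture's
- fence_face (a point): on the face of the low black fence at the line: fixture x 22, y 0, z 16 mm. The fence runs along y from -240 to 160 mm, z 10 to 22, face towards -x
- gantry (a point): middle of the underside of the dark gantry beam over the lane: fixture x 0, y 17.5, z 83 mm. The beam spans y 5 to 30, x -22 to 115, z 83 to 113 mm, on a post behind the fence (x 73 to 107), with a white print head (x 60 to 110, y -7 to 42, up to z 165)
- stop_rod: square aluminium bar 18 x 18 mm, 215 mm long, running along the lane in the clamp's channel, free to slide when the lever is open (about 2 N) and locked when it is closed; it cannot be lifted out. Origin: middle of its underside; y along the bar, away from the housings; z up. It starts drawn back, further out than any count of housings needs
- rod_face (a point): centre of the stop face: the end of the rod's black rubber pad (38 wide, 30 high, 8 mm thick) that faces the housings and the line; 107.5 mm from the rod's origin towards -y
- rod_grip (a point): middle of the black upright grip post (16 x 16 mm, 46 mm tall, its foot 18 mm above the rod's underside) near the rod's outer end, 97.5 mm from the rod's origin towards +y; about 54 mm above the bench, free on all sides; this point is 3 mm above mid-height
- cam_lever (a joint): angle of the black cam lever: 0 closed (lying flat, pointing across the lane to the robot; rod clamped), 1.75 rad fully open (standing up, leaning 10 degrees past upright away from the robot; rod free above 0.9). Turns about an axis along the fixture's y; over centre at 0.3 rad: below that it snaps shut; above 0.9 it stays where left. Takes 2 to 4 N at the tip
- lever_tip (a point): centre of the round cross bar (18 mm diameter, 16 mm wide along the fixture's y) at the lever's free end, 80 mm from the pivot; can be pinched from above along y and led round the pivot (5 mm above pivot height when closed)
- lever_pivot (a point): the lever's axis: fixture x 0, y 215, z 65 mm. Below it the clamp: aluminium channel y 185 to 245, |x| under 20, up to z 36 mm, and two cheeks beside the lever, |x| under 13, y 215 +-17, up to z 80 mm
- clamp_shoe: rubber shoe under the cam, pressed on top of the rod with about 30 N when the lever is closed
- push_stick: grey push stick, 230 mm long, 140 g: bar 18 wide x 12 high, lying flat, with an upright push plate (36 wide, 30 high) at the front end and an upright wooden handle on a foot (80 x 36 x 12 mm) at the back. Origin: underside, middle of the bar; x points to the push plate, z up
- stick_handle (a point): on the handle (34 mm along x, 22 mm along y, from 12 to 64 mm above the underside), at 46 mm above the underside, 75 mm behind the origin
- stick_face (a point): centre of the front of the push plate, 119 mm ahead of the origin, 15 mm above the underside
- stick_mat: cork mat, fixed, 270 x 70 x 4 mm; origin at the centre of its underside, x along its length. The stick lies on it, push plate towards its +x end
- duct: white round duct, a cone 40 mm across and 42 mm high, standing among the housings; not part of the job, leave it
- spray: bottle 52 mm across and 140 mm high beyond the fixture; leave it
- housing_a: white printed fan housing, 44 mm (x) by 34 mm (y) by 40 mm high, about 60 g, with a round black fan on top; origin at the centre of its underside. None if absent: two to four are present. In the row its 34 mm side lies along the lane, its 44 mm side across it
- housing_b: white printed fan housing, 44 mm (x) by 34 mm (y) by 40 mm high, about 60 g, with a round black fan on top; origin at the centre of its underside. None if absent: two to four are present. In the row its 34 mm side lies along the lane, its 44 mm side across it
- housing_c: white printed fan housing, 44 mm (x) by 34 mm (y) by 40 mm high, about 60 g, with a round black fan on top; origin at the centre of its underside. None if absent: two to four are present. In the row its 34 mm side lies along the lane, its 44 mm side across it
- housing_d: white printed fan housing, 44 mm (x) by 34 mm (y) by 40 mm high, about 60 g, with a round black fan on top; origin at the centre of its underside. None if absent: two to four are present. In the row its 34 mm side lies along the lane, its 44 mm side across it
Not all that is in view belongs to the job. What is shaped like the push_stick but pink is not meant.

How it is judged:
On the way, in this order (a step that is already met when the one before it is completed fails the run):
1. the cam lever is flipped open (value of joint cam_lever above 0.9 rad), for 0.1 s.
2. the rod has been slid in and the lever is thrown back, clamping it (value of joint cam_lever below 0.12 rad and contact force between clamp_shoe and stop_rod above 10 N and distance of rod_face from where it was at the start of the episode above 0.008 m), for 0.2 s.
3. the housings are pressed home in the row by the push stick ((contact force between push_stick and housing_a above 0.3 N or contact force between push_stick and housing_b above 0.3 N or contact force between push_stick and housing_c above 0.3 N or contact force between push_stick and housing_d above 0.3 N) and y of each of housing_a, housing_b, housing_c, housing_d in the frame of jig above 0.011 m and horizontal distance between any of housing_a, housing_b, housing_c, housing_d and rod_face below 0.022 m), for 0.1 s.
At the end, for the whole second after the job is handed in: lever closed (under 0.12 rad), rod clamped; every housing upright, within 4 mm of the fence and 0.08 rad of square to it; no gap over 3.5 mm in the row or at the stop; rear face within 6 mm of the white line; push stick on its mat within 30 mm lengthwise, 25 mm sideways, 0.2 rad (value of joint cam_lever below 0.12 rad and contact force between clamp_shoe and stop_rod above 10 N and x of housing_a in the frame of jig between -0.004 and 0.004 m and y of each of housing_a, housing_b, housing_c, housing_d in the frame of jig above 0.011 m and z of each of housing_a, housing_b, housing_c, housing_d in the frame of jig below 0.014 m and angle between the x axis of each of housing_a, housing_b, housing_c, housing_d and the x axis of jig, either way round below 0.08 rad and angle between each of housing_a, housing_b, housing_c, housing_d, push_stick's own z axis and vertical below 0.1 rad and x of housing_b in the frame of jig between -0.004 and 0.004 m and x of housing_c in the frame of jig between -0.004 and 0.004 m and x of housing_d in the frame of jig between -0.004 and 0.004 m and y of any of housing_a, housing_b, housing_c, housing_d in the frame of jig below 0.023 m and horizontal distance between any of housing_a, housing_b, housing_c, housing_d and rod_face below 0.0205 m and (horizontal distance between housing_a and housing_b below 0.0375 m or horizontal distance between housing_a and housing_c below 0.0375 m or horizontal distance between housing_a and housing_d below 0.0375 m) and (horizontal distance between housing_b and housing_a below 0.0375 m or horizontal distance between housing_b and housing_c below 0.0375 m or horizontal distance between housing_b and housing_d below 0.0375 m) and (horizontal distance between housing_c and housing_a below 0.0375 m or horizontal distance between housing_c and housing_b below 0.0375 m or horizontal distance between housing_c and housing_d below 0.0375 m) and (horizontal distance between housing_d and housing_a below 0.0375 m or horizontal distance between housing_d and housing_b below 0.0375 m or horizontal distance between housing_d and housing_c below 0.0375 m) and (horizontal distance between any of housing_a, housing_b and housing_c below 0.0375 m or horizontal distance between any of housing_a, housing_b and housing_d below 0.0375 m) and (horizontal distance between any of housing_a, housing_c and housing_b below 0.0375 m or horizontal distance between any of housing_a, housing_c and housing_d below 0.0375 m) and (horizontal distance between any of housing_a, housing_d and housing_b below 0.0375 m or horizontal distance between any of housing_a, housing_d and housing_c below 0.0375 m) and linear speed of each of stop_rod, push_stick below 0.01 m/s and x of push_stick in the frame of stick_mat between -0.03 and 0.03 m and y of push_stick in the frame of stick_mat between -0.025 and 0.025 m and angle between the x axis of push_stick and the x axis of stick_mat, either way round below 0.2 rad); the robot touches nothing.
It fails at once if a bystander (duct, spray bottle) is knocked over or shifted by more than 50 mm (distance of any of duct, spray from where it was at the start of the episode above 0.05 m or angle between duct's own z axis and vertical above 0.6 rad).
Of housing_a, housing_b, housing_c, housing_d only 2 to 4 are there at a start; the rules pass over those that are not, and their reading is None.
At some moment in a run one of housing_a, housing_b, housing_c, housing_d, push_stick may be knocked a few centimetres aside while the robot is not near it.
Once in a run the grip may slacken for a moment while it holds something.
It also fails if it takes over 210 s, if anything falls off the work surface, if the arm or the gripper's body presses on something with over 40 N, if the wrist force passes 120 N, or if a joint passes its speed limit or range.

## Working session

There is one attempt and no reset: what is moved stays moved. The work goes in short steps, Python scripts to look and compute and a tool call to move; the robot and the scene stay as the last step left them, time stands still between calls to the robot, and variables do not carry over. Pictures are saved under pics/ and viewed, at most 14 in all, crops included, and the job is handed in when it is done.

Besides the shell and the picture viewer there is one more tool, called as name(argument=value, ...) on one line, values as JSON. servo_tool: Moves the arm, as the interface text tells. Its arguments: {"type":"object","properties":{"increments":{"type":"array"},"fingers":{"type":"number"},"squeeze":{"type":"number"}},"required":["increments"]}

```bash
mkdir -p pics; cat > h.py <<'E'
import numpy as np,cv2
from station import robot
def cap(n,f=None):
    c=robot.capture(n)
    if f: cv2.imwrite('pics/'+f,c['frame'][:,:,::-1])
    return c
def cloud(c):
    K,z=c['camera_matrix'],c['z_map']; v,u=np.indices(z.shape)
    P=np.stack([(u-K[0,2])*z/K[0,0],(v-K[1,2])*z/K[1,1],z],-1)
    W=P@c['T'][:3,:3].T+c['T'][:3,3]; W[z==0]=np.nan
    return W
E
python3 - <<'E'
from h import *
for n in('scene','side'):
    c=cap(n,n+'0.png'); np.savez(n+'0.npz',**c); print(c['T'].round(3).tolist())
s=robot.get_state();print(s['time'],s['ee_pos'],s['orientation'],s['finger_gap'])
E
```

```text
[[0.541, 0.514, -0.665, 1.148], [0.841, -0.336, 0.424, -0.405], [-0.006, -0.789, -0.614, 0.69], [0.0, 0.0, 0.0, 1.0]]
[[0.927, -0.22, 0.304, 0.22], [-0.375, -0.573, 0.729, -0.651], [0.014, -0.79, -0.613, 0.651], [0.0, 0.0, 0.0, 1.0]]
0.1 [ 5.24741615e-01 -5.41679024e-06  3.03212647e-01] [ 7.07102292e-01  7.07110912e-01 -5.09333874e-04 -4.96950786e-04] 0.08556441498880372
```

View pics/scene0.png

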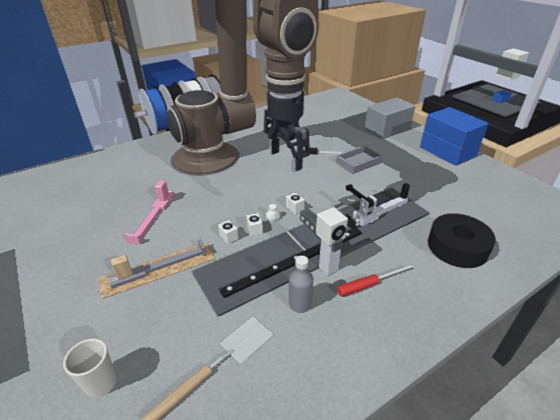

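View pics/side0.png

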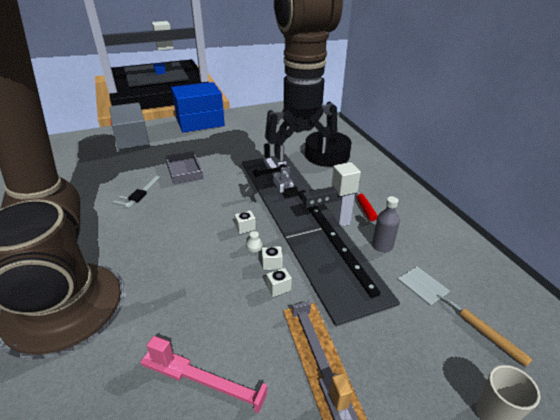

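The pictures show three housings: scene (229,231), (255,223), (295,203). The duct is at (272,213). The grey stick lies on cork at scene (165,262), and the pink look-alike at (150,215) is not meant. Next I build a top-down map of colour and height.

```bash
cat > m.py <<'E'
from h import *
pts=[];col=[]
for n in('scene','side'):
    c=dict(np.load(n+'0.npz')); W=cloud(c).reshape(-1,3); f=c['frame'].reshape(-1,3)
    k=np.isfinite(W[:,0])&(W[:,2]>-.02)&(W[:,2]<.2)&(W[:,0]>0.1)&(W[:,0]<.9)&(abs(W[:,1])<.6)
    pts.append(W[k]);col.append(f[k]);
    t=W[k]; g=t[(abs(t[:,2])<.006)]; print(n,'bench z',np.median(g[:,2]))
P=np.vstack(pts);C=np.vstack(col).astype(int)
def rect(k,name):
    (c,s,a)=cv2.minAreaRect((P[k][:,:2]*1000).astype(np.float32)); print(name,k.sum(),np.round(c,1),np.round(s,1),round(a,2),'z',np.round(np.percentile(P[k][:,2],[5,50,95])*1000,1))
br=C.mean(1)
sat=C.max(1)-C.min(1)
# plate
k=(P[:,2]>.006)&(P[:,2]<.014)&(br<75)&(P[:,0]>.3)
S=1000
def comps(k,name,minn=30,r=4):
    im=np.zeros((800,1200),np.uint8); ij=np.c_[(P[:,0]-.1)*S,(P[:,1]+.6)*S].astype(int)
    im[np.clip(ij[k][:,0],0,799),np.clip(ij[k][:,1],0,1199)]=255
    im=cv2.morphologyEx(im,cv2.MORPH_CLOSE,np.ones((2*r+1,)*2))
    n,L=cv2.connectedComponents(im)
    lab=L[np.clip(ij[:,0],0,799),np.clip(ij[:,1],0,1199)]
    for i in range(1,n):
        kk=k&(lab==i)
        if kk.sum()>minn: rect(kk,name)
comps(k,'plate',500,8)
comps((P[:,2]>.033)&(P[:,2]<.05)&(br>20),'z33-50',25,3)
comps((sat>50)&(C[:,0]>C[:,2]+50)&(P[:,2]<.012)&(P[:,2]>-.004)&(P[:,1]<-.2),'cork',80,6)
comps((P[:,2]>.05),'z>50',20,4)
E
python3 m.py
```

```text
scene bench z 0.0001184113639922657
side bench z -0.0009991567803072643
plate 8506 [577.9  76.8] [663.9 154.4] 89.09 z [ 7.   9.  11.4]
z33-50 176 [ 175.8 -210.7] [26.4 37.5] 45.69 z [34.1 41.7 49.1]
z33-50 298 [423.4  99.2] [46.5 38.2] 1.25 z [34.4 39.  42. ]
z33-50 419 [ 430.  -121.1] [47.  36.6] 3.77 z [35.1 39.1 41.6]
z33-50 106 [422.5  21.7] [22.7 22. ] 41.19 z [34.3 40.4 42.7]
z33-50 212 [ 429.9 -392. ] [35.  25.5] 84.66 z [33.9 41.3 49.1]
z33-50 365 [441.6 -47.7] [35.9 47. ] 72.99 z [35.  39.3 41.7]
z33-50 59 [ 446.  -203.2] [ 9.1 38.3] 84.33 z [33.1 33.6 35.6]
z33-50 284 [579.9 229.8] [63.2 43.4] 89.1 z [33.3 35.8 48.1]
z33-50 60 [579.2 172.6] [ 9.8 39.6] 85.35 z [33.5 38.9 42.2]
z33-50 36 [586.4 368.9] [20.2 13.6] 39.09 z [34.5 41.9 48.6]
z33-50 364 [ 636.9 -500.1] [20.1 52.3] 6.43 z [34.6 42.2 49.5]
z33-50 194 [666.3  29.8] [36.3 37.6] 88.17 z [33.8 42.2 49.2]
z33-50 459 [ 679.7 -495.5] [24.6 60.4] 11.12 z [34.3 42.  49.3]
z33-50 240 [715.2 -92.9] [55.2 39.6] 5.65 z [33.5 41.6 48.8]
z33-50 336 [813.1 315.6] [141.3  53.2] 28.83 z [33.8 41.6 49. ]
z33-50 109 [780.8 376.3] [52.2 20.3] 30.31 z [34.5 42.6 48.9]
cork 1287 [ 233.9 -263.2] [ 43.6 227.3] 46.95 z [ 4.6 10.3 11.8]
cork 2005 [ 439.3 -322.9] [252.1  69. ] 84.39 z [1.  3.3 5.4]
cork 1336 [ 415.5 -304.9] [209.5  24.8] 84.11 z [1.3 3.1 5.2]
z>50 398 [ 174.9 -210.6] [24.6 36.3] 46.98 z [51.7 61.9 64.3]
z>50 582 [ 429.9 -392. ] [35.7 26.3] 84.0 z [52.5 66.1 68.6]
z>50 589 [543.  225.9] [105.5  39.3] 5.02 z [55.  72.1 79.3]
z>50 3051 [623.5  32.4] [ 52.8 141.1] 87.34 z [ 63.7 114.3 165.2]
z>50 122 [582.6 371.9] [19.3 20.2] 11.83 z [51.  65.  74.7]
z>50 3274 [ 659.7 -499.5] [72.1 69.1] 30.53 z [52.8 75.1 89.9]
z>50 1465 [714.8 -89.1] [54.8 48.5] 6.41 z [ 54.8  92.  139.5]
z>50 2317 [787.5 357.1] [152.  150.9] 66.83 z [52.  55.1 57.2]
```

servo_tool(increments=[[[0.046,-0.005,0.0],-8.5],[[0.092,-0.01,0.0],-17],[[0.138,-0.015,0.0],-25.5],[[0.184,-0.02,0.0],-34],[[0.23,-0.025,0.0],-42.5]], fingers=0.05, squeeze=30)

```text
time: 0.6
ee_pos: [0.4994, 0.2317, 0.3036]
orientation: [0.4, 0.916, -0.0, -0.0]
ft_force: [1.5, -0.3, -0.3]
finger_gap: 0.0497
finger_force: 0.0
```

servo_tool(increments=[[[0,0,0.0],-8.5],[[0,0,0.02],-17],[[0,0,0.04],-25.5],[[0,0,0.06],-34],[[0,0,0.07],-42.5]])

```text
time: 1.1
ee_pos: [0.4991, 0.2298, 0.2315]
orientation: [0.04, 0.999, -0.001, -0.001]
ft_force: [0.1, 0.5, 0.7]
finger_gap: 0.0499
finger_force: 0.0
```

servo_tool(increments=[[[0,0,0.0],-4.1],[[0,0,0.0],-4.1],[[0,0,0.0],-4.1]])

```text
time: 1.4
ee_pos: [0.5, 0.23, 0.2338]
orientation: [0.009, 1.0, -0.0, -0.0]
ft_force: [-0.1, -0.2, -0.6]
finger_gap: 0.0499
finger_force: 0.0
```

```bash
python3 - <<'E'
from h import *
c=cap('wrist','w1.png'); np.savez('w1.npz',**c)
s=robot.get_state();print(s['joint_positions'],s['ee_pos'],s['orientation'],s['finger_gap'],s['ft_force'])
E
```

```text
[ 4.31133083e-01  1.81922288e-01 -1.26348509e-01  1.26232465e+00
 -1.84095730e-05  4.48455936e-01] [0.50007793 0.2300279  0.23402031] [8.66131927e-03 9.99962485e-01 3.44329803e-05 9.47992022e-05] 0.0500594651778211 [-0.37794907 -0.09331921  0.02648231]
```

View pics/w1.png

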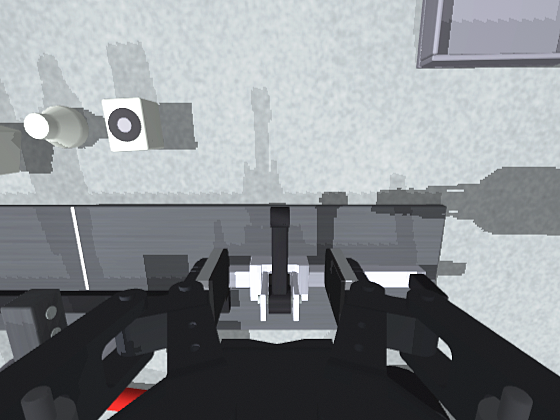

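The lever bar is at (280,215), the white line runs from (72,207) to (88,290), and the pad is near (165,270). I measure these next.

```bash
python3 - <<'E'
from h import *
c=dict(np.load('w1.npz'));W=cloud(c);f=c['frame'].astype(int).mean(2)
def st(k,n): 
    p=W[k]*1000; print(n,k.sum(),np.nanmedian(p,0).round(1),np.nanmin(p,0).round(1),np.nanmax(p,0).round(1))
v,u=np.indices(f.shape)
line=(f>200)&(u>60)&(u<100)&(v>210)&(v<288)&(W[...,2]>.004)
st(line,'line'); p=W[line]*1000; a=np.polyfit(p[:,0],p[:,1],1); print(a,np.polyval(a,577))
st((v>200)&(v<235)&(u>268)&(u<292)&(W[...,2]>.05),'tip')
st((v>200)&(v<228)&(u>268)&(u<292)&(W[...,2]>.07),'tip top')
st((v>252)&(v<285)&(u>140)&(u<200)&(W[...,2]>.03)&(W[...,2]<.05),'pad')
# plate near edge / far
e=(u>95)&(u<140)&(W[...,2]>.006)&(W[...,2]<.014)&(v>195)&(v<295); st(e,'plate band')
e=(u>95)&(u<140)&(W[...,2]>.018)&(W[...,2]<.026); st(e,'fence top')
E
```

```text
line 244 [547.7  17.3   9.6] [506.2  14.    7.4] [594.7  19.6  11.4]
[-1.53657078e-02  2.56565352e+01] 16.790521753444885
tip 529 [499.8 233.   76. ] [490.8 224.9  69. ] [514.1 240.9  79.2]
tip top 412 [497.6 233.1  76.8] [490.8 224.9  70.1] [507.5 240.8  79.2]
  return np.nanmean(a, axis, out=out, keepdims=keepdims)
Traceback (most recent call last):
ValueError: zero-size array to reduction operation fmin which has no identity
```

servo_tool(increments=[[[0,0.003,0.04],0],[[0,0.003,0.08],0],[[0,0.003,0.108],0],[[0,0.003,0.108],0]])

```text
time: 1.85
ee_pos: [0.4979, 0.232, 0.1222]
orientation: [0.008, 1.0, -0.002, -0.003]
ft_force: [0.2, -1.0, 0.1]
finger_gap: 0.0499
finger_force: 0.0
```

servo_tool(increments=[[[0,0,0],0],[[0,0,0],0],[[0,0,0],0],[[0,0,0],0],[[0,0,0],0]], fingers=0.0)

```text
time: 2.35
ee_pos: [0.5011, 0.2327, 0.1282]
orientation: [0.008, 1.0, -0.0, 0.002]
ft_force: [-1.0, -6.0, 7.1]
finger_gap: 0.0153
finger_force: 34.4
```

servo_tool(increments=[[[-0.001,0,-0.008],0],[[-0.0037,0,-0.0196],0],[[-0.0082,0,-0.0307],0],[[-0.0144,0,-0.041],0],[[-0.022,0,-0.0503],0]])

```text
time: 2.85
ee_pos: [0.5219, 0.2323, 0.1773]
orientation: [0.008, 1.0, -0.0, -0.001]
ft_force: [-0.1, -4.0, -5.2]
finger_gap: 0.0151
finger_force: 30.8
```

servo_tool(increments=[[[-0.0089,0,-0.008],0],[[-0.0189,0,-0.0146],0],[[-0.0298,0,-0.0197],0],[[-0.0413,0,-0.023],0],[[-0.0532,0,-0.0246],0]])

```text
time: 3.35
ee_pos: [0.5747, 0.2315, 0.2023]
orientation: [0.008, 1.0, -0.0, -0.001]
ft_force: [-5.2, -4.5, 0.0]
finger_gap: 0.0149
finger_force: 29.2
```

servo_tool(increments=[[[0,0,0],0],[[0,0,0],0]])

```text
time: 3.55
ee_pos: [0.5756, 0.2315, 0.2024]
orientation: [0.008, 1.0, -0.0, 0.0]
ft_force: [-1.9, -5.3, 2.5]
finger_gap: 0.0152
finger_force: 29.2
```

servo_tool(increments=[[[0,0,0],0],[[0,0,0],0],[[0,0,-0.03],0],[[0,0,-0.06],0],[[0,0.01,-0.06],0]], fingers=0.05)

```text
time: 4.05
ee_pos: [0.5768, 0.2423, 0.2663]
orientation: [0.008, 1.0, 0.002, 0.004]
ft_force: [0.4, -0.1, 0.2]
finger_gap: 0.05
finger_force: 0.0
```

servo_tool(increments=[[[0,0.04,0],0],[[0,0.08,0],0],[[-0.006,0.12,0],0],[[-0.006,0.13,0],0],[[-0.006,0.13,0],0]])

```text
time: 4.55
ee_pos: [0.583, 0.3737, 0.2598]
orientation: [0.006, 1.0, -0.0, -0.0]
ft_force: [-0.0, 0.2, 0.2]
finger_gap: 0.0501
finger_force: 0.0
```

```bash
python3 - <<'E'
from h import *
c=cap('wrist','w2.png'); np.savez('w2.npz',**c)
c2=cap('scene'); 
s=robot.get_state();print(s['joint_positions'],s['ee_pos'],s['orientation'],s['finger_gap'],s['ft_force'])
for q in (c,c2):
  W=cloud(q)*1000
  def st(k,n):
    p=W[k]; print(n,k.sum(), *(np.round(x,1) for x in (np.median(p,0),p.min(0),p.max(0)))) if k.sum() else print(n,0)
  z=W[...,2]
  st((abs(W[...,0]-582)<20)&(abs(W[...,1]-372)<25)&(z>55)&(z<80),'grip')
  st((abs(W[...,0]-580)<25)&(abs(W[...,1]-170)<18)&(z>36)&(z<46),'pad')
  st((abs(W[...,0]-580)<25)&(abs(W[...,1]-232)<18)&(z>100),'lever')
E
```

```text
[ 5.66971038e-01  4.55087354e-01  3.03853361e-01  1.42024023e+00
 -1.69901338e-04  5.82557949e-01] [0.58323811 0.37130481 0.26053951] [ 7.79334735e-03  9.99969570e-01 -2.55564691e-04 -2.38302305e-04] 0.049760670298015265 [0.08469192 0.02561587 0.44452591]
grip 354 [579.8 374.5  72.9] [573.8 366.2  55.1] [589.3 382.2  75.2]
pad 219 [571.7 174.8  38.9] [559.8 169.8  36. ] [584.4 178.1  40.8]
lever 1357 [566.9 238.2 146.7] [557.3 223.4 100.6] [579.4 240.9 153.5]
grip 57 [585.4 368.4  68.3] [574.1 362.4  55. ] [592.3 380.5  76.2]
pad 40 [580.5 170.6  39.6] [561.3 166.2  36.4] [600.6 177.   41.7]
lever 126 [573.2 228.  132.5] [559.6 221.2 100.8] [581.  238.5 154.8]
```

View pics/w2.png

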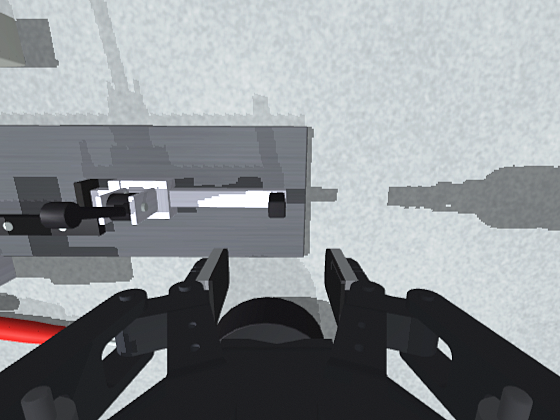

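The lever stands open and the grip post is at (277,204) in the wrist view. I descend on the post.

servo_tool(increments=[[[0.001,0.0015,0.045],0],[[0.001,0.0015,0.09],0],[[0.001,0.0015,0.125],0],[[0.001,0.0015,0.148],0],[[0.001,0.0015,0.148],0]])

```text
time: 5.15
ee_pos: [0.5808, 0.3703, 0.1091]
orientation: [0.009, 1.0, -0.002, -0.003]
ft_force: [-0.5, 0.3, -0.3]
finger_gap: 0.0502
finger_force: 0.0
```

servo_tool(increments=[[[0,0,0],0],[[0,0,0],0],[[0,0,0],0],[[0,0,0],0],[[0,0,0],0]], fingers=0.0)

```text
time: 5.65
ee_pos: [0.5835, 0.3735, 0.1155]
orientation: [0.008, 1.0, 0.001, 0.002]
ft_force: [-0.7, -1.5, 6.9]
finger_gap: 0.0155
finger_force: 30.4
```

servo_tool(increments=[[[0,-0.01,0],0],[[0,-0.02,0],0],[[0,-0.03,0],0],[[0,-0.04,0],0],[[0,-0.049,0],0]])

```text
time: 6.15
ee_pos: [0.5828, 0.3257, 0.1155]
orientation: [0.007, 1.0, 0.002, 0.002]
ft_force: [0.1, 4.6, 5.5]
finger_gap: 0.0154
finger_force: 30.3
```

servo_tool(increments=[[[0,0,0],0],[[0,0,0],0],[[0,0,0],0]])

```text
time: 6.45
ee_pos: [0.5828, 0.3245, 0.1155]
orientation: [0.008, 1.0, 0.001, 0.002]
ft_force: [-0.4, -1.1, 8.3]
finger_gap: 0.0157
finger_force: 30.6
```

servo_tool(increments=[[[0,0,0],0],[[0,0,0],0],[[0,0,-0.04],0],[[0,0,-0.085],0],[[0,0,-0.13],0]], fingers=0.05)

```text
time: 6.95
ee_pos: [0.5812, 0.3241, 0.2437]
orientation: [0.008, 1.0, -0.0, -0.001]
ft_force: [0.8, 0.8, 0.2]
finger_gap: 0.0499
finger_force: 0.0
```

servo_tool(increments=[[[0.0,0,-0.02],0],[[0.001,-0.03,-0.025],0],[[0.003,-0.07,-0.025],0],[[0.005,-0.092,-0.025],0],[[0.005,-0.092,-0.025],0]])

```text
time: 7.45
ee_pos: [0.575, 0.2299, 0.2683]
orientation: [0.009, 1.0, -0.0, -0.0]
ft_force: [-0.1, 0.0, 0.7]
finger_gap: 0.0502
finger_force: 0.0
```

```bash
python3 - <<'E'
from h import *
c=cap('wrist'); c2=cap('scene'); c3=cap('side')
s=robot.get_state();print(s['ee_pos'],s['orientation'])
for q in (c,c2,c3):
  W=cloud(q)*1000
  def st(k,n):
    p=W[k]; print(n,k.sum(), *(np.round(x,1) for x in (np.median(p,0),p.min(0),p.max(0)))) if k.sum() else print(n,0)
  z=W[...,2]
  st((abs(W[...,0]-580)<20)&(abs(W[...,1]-325)<25)&(z>55)&(z<80),'grip')
  st((abs(W[...,0]-580)<25)&(abs(W[...,1]-122)<18)&(z>34)&(z<46),'pad')
  st((abs(W[...,0]-580)<25)&(abs(W[...,1]-232)<18)&(z>130)&(z<165),'lever')
E
```

```text
[0.57530676 0.23270409 0.26770654] [ 7.84453194e-03  9.99969215e-01  1.69684264e-04 -5.84814261e-05]
grip 407 [579.4 322.5  72.8] [572.9 316.5  55.1] [588.5 333.2  75.3]
pad 313 [577.8 125.2  39. ] [559.3 119.9  34. ] [596.8 128.7  40.9]
lever 615 [563.7 231.9 150.9] [557.2 223.6 141.8] [575.1 239.7 153.6]
grip 61 [585.1 319.7  68. ] [574.1 314.4  55. ] [591.7 331.8  75.7]
pad 0
lever 70 [570.8 226.8 146.1] [557.2 220.7 130.4] [576.4 239.6 155.7]
grip 44 [578.4 318.2  67. ] [571.7 313.3  55.6] [586.6 330.4  75.1]
pad 38 [575.5 120.5  37.9] [557.6 115.3  34. ] [591.5 127.8  41.3]
lever 53 [563.9 224.4 145.7] [555.5 220.4 130.1] [574.1 237.7 153.3]
```

servo_tool(increments=[[[0.009,0,0.03],0],[[0.009,0,0.06],0],[[0.009,0,0.068],0],[[0.009,0,0.068],0]])

```text
time: 8.0
ee_pos: [0.5656, 0.2331, 0.1983]
orientation: [0.007, 1.0, -0.001, -0.002]
ft_force: [0.4, -0.6, 0.4]
finger_gap: 0.0499
finger_force: 0.0
```

servo_tool(increments=[[[0,0,0],0],[[0,0,0],0],[[0,0,0],0],[[0,0,0],0],[[0,0,0],0]], fingers=0.0)

```text
time: 8.5
ee_pos: [0.5669, 0.2316, 0.2016]
orientation: [0.008, 1.0, -0.001, 0.001]
ft_force: [-0.6, -5.0, 5.8]
finger_gap: 0.0156
finger_force: 32.7
```

servo_tool(increments=[[[0.0112,0,0.0028],0],[[0.0223,0,0.0075],0],[[0.0325,0,0.0137],0],[[0.0417,0,0.0214],0],[[0.0497,0,0.0304],0]])

```text
time: 9.0
ee_pos: [0.5175, 0.2325, 0.1724]
orientation: [0.008, 1.0, -0.0, 0.003]
ft_force: [-1.0, -7.0, 10.3]
finger_gap: 0.0151
finger_force: 36.9
```

servo_tool(increments=[[[0.0065,0,0.0101],0],[[0.0115,0,0.021],0],[[0.0147,0,0.0325],0],[[0.0161,0,0.042],0],[[0.0162,0,0.0452],0]])

```text
time: 9.5
ee_pos: [0.4996, 0.2328, 0.1243]
orientation: [0.008, 1.0, -0.001, -0.0]
ft_force: [-4.5, -4.7, 3.3]
finger_gap: 0.0154
finger_force: 39.8
```

servo_tool(increments=[[[0,0,0],0],[[0,0,0],0],[[0,0,0],0]])

```text
time: 9.8
ee_pos: [0.4996, 0.2328, 0.1244]
orientation: [0.008, 1.0, -0.001, -0.001]
ft_force: [-4.5, -4.7, 1.4]
finger_gap: 0.0156
finger_force: 39.5
```

servo_tool(increments=[[[0,0,0],0],[[0,0,0],0],[[0,0,-0.04],0],[[0,0,-0.08],0],[[0,-0.03,-0.12],8]], fingers=0.06)

```text
time: 10.3
ee_pos: [0.5003, 0.2054, 0.2458]
orientation: [0.077, 0.997, 0.001, 0.0]
ft_force: [1.1, -0.7, -0.3]
finger_gap: 0.0601
finger_force: 0.0
```

servo_tool(increments=[[[0.015,-0.025,0],8.5],[[0.03,-0.05,0],17],[[0.045,-0.075,0],25.5],[[0.06,-0.09,0],34],[[0.06,-0.09,0],42.5]])

```text
time: 10.8
ee_pos: [0.4252, 0.1227, 0.2451]
orientation: [0.437, 0.899, 0.0, 0.0]
ft_force: [0.2, 0.6, 0.6]
finger_gap: 0.0601
finger_force: 0.0
```

servo_tool(increments=[[[0,0,0],8.5],[[0,0,0],17],[[0,0,0],25.5],[[0,0,0],34],[[0,0,0],39.5]])

```text
time: 11.3
ee_pos: [0.4271, 0.1241, 0.2448]
orientation: [0.714, 0.7, 0.001, 0.0]
ft_force: [0.7, -0.6, -0.3]
finger_gap: 0.0594
finger_force: 0.0
```

```bash
cat > hs.py <<'E'
from h import *
# housings: white-ish tops z 33-50 in the pick area, and lane
def find(c,x0=.37,x1=.49,y0=-.2,y1=.2):
    W=cloud(c);z=W[...,2]
    k=(z>.033)&(z<.047)&(W[...,0]>x0)&(W[...,0]<x1)&(W[...,1]>y0)&(W[...,1]<y1)
    n,L,s,_=cv2.connectedComponentsWithStats(k.astype(np.uint8))
    for i in range(1,n):
        if s[i,4]>60:
            p=W[L==i][:,:2]*1000; r=cv2.minAreaRect(p.astype(np.float32)); print(s[i,4],np.round(r[0],1),np.round(r[1],1),round(r[2],1))
if __name__=='__main__':
    s=robot.get_state();print(s['time'],s['joint_positions'].round(3),s['ee_pos'].round(4),s['orientation'].round(4))
    for n in('wrist','scene','side'): print(n);find(cap(n,n+'_%.0f.png'%s['time']))
E
python3 hs.py
```

```text
11.3 [ 0.283 -0.02  -0.323  1.266  0.     1.874] [0.4271 0.1241 0.2448] [7.144e-01 6.998e-01 8.000e-04 2.000e-04]
wrist
1464 [422.7  99.7] [44.1 34.2] 1.6
352 [422.6  24.2] [20.9 21.6] 49.8
143 [436.3 -28.4] [29.3  8.8] 4.2
scene
137 [424.4  98. ] [46.3 34.2] 1.0
157 [441.9 -47.1] [33.9 48.9] 73.6
169 [ 431.4 -121.4] [46.1 33.4] 4.6
side
178 [422.2  97.6] [43.7 36.9] 2.1
67 [422.1  21.7] [20.2 20. ] 41.1
234 [440.6 -47.9] [35.2 43.7] 74.3
289 [ 428.4 -120.5] [44.2 36.8] 1.2
```

servo_tool(increments=[[[-0.0245,-0.004,0.04],-2.5],[[-0.0245,-0.004,0.085],-2.5],[[-0.0245,-0.004,0.13],-2.5],[[-0.0245,-0.004,0.159],-2.5],[[-0.0245,-0.004,0.159],-2.5]])

```text
time: 11.95
ee_pos: [0.4197, 0.0988, 0.0818]
orientation: [0.696, 0.718, -0.003, -0.002]
ft_force: [-0.1, 0.1, 0.4]
finger_gap: 0.0599
finger_force: 0.0
```

servo_tool(increments=[[[0,0,0],0],[[0,0,0],0],[[0,0,0],0],[[0,0,0],0]], fingers=0.0)

```text
time: 12.35
ee_pos: [0.4232, 0.0997, 0.0865]
orientation: [0.697, 0.717, 0.001, 0.001]
ft_force: [1.1, 0.4, -0.6]
finger_gap: 0.0438
finger_force: 31.3
```

servo_tool(increments=[[[0,0,-0.02],0],[[0,0,-0.05],0],[[0,0,-0.08],0],[[0,0,-0.08],0]])

```text
time: 12.75
ee_pos: [0.4245, 0.1, 0.1697]
orientation: [0.697, 0.717, 0.003, 0.002]
ft_force: [0.9, 0.2, -0.7]
finger_gap: 0.0434
finger_force: 31.5
```

servo_tool(increments=[[[-0.04,0.005,0],2.5],[[-0.08,0.01,0],2.5],[[-0.12,0.018,0],2.5],[[-0.148,0.022,0],2.5],[[-0.148,0.022,0],2.5]])

```text
time: 13.25
ee_pos: [0.4489, -0.0505, 0.165]
orientation: [0.714, 0.7, -0.0, 0.0]
ft_force: [0.2, 0.5, -0.5]
finger_gap: 0.0432
finger_force: 31.4
```

servo_tool(increments=[[[0,0.04,0],0],[[0.001,0.08,0],0],[[0.002,0.11,0],0],[[0.002,0.126,0],0],[[0.002,0.126,0],0]])

```text
time: 13.75
ee_pos: [0.5761, -0.0471, 0.1644]
orientation: [0.712, 0.702, 0.0, -0.0]
ft_force: [-1.9, -0.3, -1.0]
finger_gap: 0.0435
finger_force: 31.4
```

servo_tool(increments=[[[0,0,0],0],[[0,0,0],0],[[0,0,0],0]])

```text
time: 14.05
ee_pos: [0.5735, -0.0477, 0.1654]
orientation: [0.713, 0.702, -0.0, -0.0]
ft_force: [0.1, 0.5, -0.3]
finger_gap: 0.0436
finger_force: 31.4
```

servo_tool(increments=[[[0,0,0.03],0],[[0,0,0.055],0],[[0,0,0.066],0],[[0,0,0.067],0],[[0,0,0.067],0]])

```text
time: 14.55
ee_pos: [0.5745, -0.0479, 0.0989]
orientation: [0.713, 0.702, 0.0, 0.0]
ft_force: [-0.5, -0.3, -0.5]
finger_gap: 0.0434
finger_force: 31.6
```

servo_tool(increments=[[[0,0.001,0.001],0],[[0,0.002,0.001],0],[[0,0.003,0.001],0],[[0,0.003,0.001],0]])

```text
time: 14.95
ee_pos: [0.5758, -0.0479, 0.0975]
orientation: [0.713, 0.701, -0.001, -0.001]
ft_force: [-8.1, 0.2, 4.3]
finger_gap: 0.0439
finger_force: 32.2
```

servo_tool(increments=[[[0,0,0],0],[[0,0,0],0],[[0,0,-0.04],0],[[0,0,-0.085],0],[[0,0,-0.13],0]], fingers=0.06)

```text
time: 15.45
ee_pos: [0.5776, -0.0479, 0.2289]
orientation: [0.713, 0.702, 0.0, 0.0]
ft_force: [0.9, -0.3, -0.4]
finger_gap: 0.0605
finger_force: 0.0
```

servo_tool(increments=[[[0,-0.04,0],5],[[0,-0.08,0],10],[[0,-0.115,0],15.5],[[0,-0.135,0],15.5],[[0,-0.135,0],15.5]])

```text
time: 15.95
ee_pos: [0.4408, -0.0458, 0.2281]
orientation: [0.801, 0.599, 0.001, 0.001]
ft_force: [0.5, -0.6, 0.7]
finger_gap: 0.06
finger_force: 0.0
```

```bash
python3 hs.py; python3 -c "
from hs import *
for n in('scene','side'):print(n);find(cap(n),.53,.62,-.25,.0)"
```

```text
15.95 [-0.103 -0.018 -0.358  1.229 -0.     1.754] [ 0.4408 -0.0458  0.2281] [8.008e-01 5.989e-01 6.000e-04 5.000e-04]
wrist
530 [422.3  23.2] [20.9 21.5] 74.3
1736 [441.1 -46.6] [33.6 43.6] 73.4
1470 [ 429.1 -119.9] [44.  34.7] 3.8
scene
157 [441.8 -47.3] [34.3 46.5] 71.8
169 [ 430.7 -121. ] [47.1 32.4] 4.0
side
64 [421.9  21.3] [21.3 19.4] 18.1
237 [440.5 -47.7] [36.6 43.3] 74.1
282 [ 428.4 -120.2] [44.2 35.7] 4.2
scene
87 [585.2 -57.5] [51.8 27.2] 41.0
side
108 [567.2 -59.9] [25.1 52.5] 55.2
```

servo_tool(increments=[[[-0.001,0.0005,0.045],0],[[-0.001,0.0005,0.09],0],[[-0.001,0.0005,0.13],0],[[-0.001,0.0005,0.142],0],[[-0.001,0.0005,0.142],0]])

```text
time: 16.7
ee_pos: [0.442, -0.0468, 0.0837]
orientation: [0.801, 0.599, -0.002, -0.001]
ft_force: [-0.6, 0.1, 0.2]
finger_gap: 0.06
finger_force: 0.0
```

servo_tool(increments=[[[0,0,0],0],[[0,0,0],0],[[0,0,0],0],[[0,0,0],0]], fingers=0.0)

```text
time: 17.1
ee_pos: [0.444, -0.047, 0.0869]
orientation: [0.801, 0.599, 0.001, 0.001]
ft_force: [0.3, 0.7, 7.4]
finger_gap: 0.0438
finger_force: 32.6
```

servo_tool(increments=[[[0,0,-0.02],0],[[0,0,-0.05],-5],[[0,0,-0.08],-10],[[0,0.03,-0.08],-15.5],[[0,0.03,-0.08],-15.5]])

```text
time: 17.6
ee_pos: [0.4746, -0.056, 0.1671]
orientation: [0.712, 0.702, 0.002, 0.002]
ft_force: [0.8, 0.3, -1.9]
finger_gap: 0.0432
finger_force: 31.6
```

```bash
python3 - <<'E'
from hs import *
for n in('wrist','scene','side'): print(n);c=cap(n,n+'_a.png');find(c,.5,.65,-.25,.0)
a=cv2.imread('pics/side_a.png')[180:330,200:420];b=cv2.imread('pics/scene_a.png')[180:330,180:400]
cv2.imwrite('pics/cmp.png',cv2.resize(np.vstack([a,b]),None,fx=1.9,fy=1.9))
print(robot.get_state()['ee_pos'])
E
```

```text
wrist
620 [566.2 -37.6] [53.1 25.9] 37.7
scene
90 [584.  -57.8] [53.3 27.7] 36.8
side
100 [567.3 -59.2] [26.8 53. ] 55.0
[ 0.47077258 -0.05529711  0.16490883]
```

View pics/cmp.png

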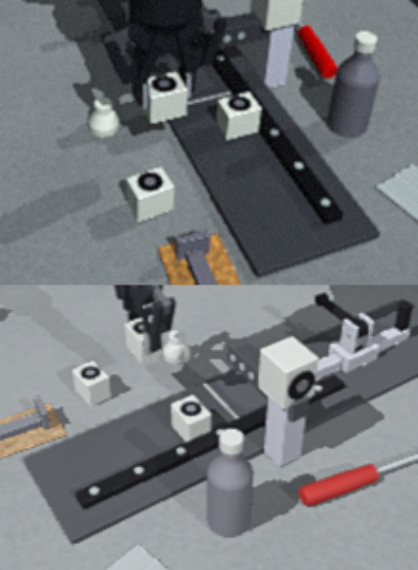

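The view shows housing A upright and square at the fence, at top crop (240,115), so it was not disturbed. Housing C is in the gripper and goes to jig y = -102.

servo_tool(increments=[[[-0.01,0.035,0],0],[[-0.02,0.07,0],0],[[-0.0285,0.095,0],0],[[-0.0285,0.103,0],0],[[-0.0285,0.103,0],0]])

```text
time: 18.25
ee_pos: [0.5737, -0.0853, 0.1643]
orientation: [0.713, 0.701, -0.001, -0.001]
ft_force: [-0.0, -1.2, -0.3]
finger_gap: 0.0436
finger_force: 31.6
```

servo_tool(increments=[[[0,0,0],0],[[0,0,0.02],0],[[0,0,0.04],0],[[0,0,0.055],0],[[0,0,0.055],0]])

```text
time: 18.75
ee_pos: [0.5712, -0.0848, 0.1083]
orientation: [0.713, 0.702, -0.001, -0.002]
ft_force: [-0.9, 0.7, -0.2]
finger_gap: 0.0434
finger_force: 31.7
```

servo_tool(increments=[[[0,0.001,0.005],0],[[0,0.002,0.011],0],[[0,0.004,0.0115],0],[[0,0.005,0.0115],0],[[0,0.006,0.0115],0]])

```text
time: 19.25
ee_pos: [0.5758, -0.0854, 0.0984]
orientation: [0.713, 0.701, -0.003, -0.003]
ft_force: [-18.5, 0.9, 10.4]
finger_gap: 0.0438
finger_force: 33.1
```

servo_tool(increments=[[[0,0,0],0],[[0,0,0],0]])

```text
time: 19.45
ee_pos: [0.5758, -0.0854, 0.0984]
orientation: [0.713, 0.701, -0.003, -0.003]
ft_force: [-15.6, 0.1, 7.2]
finger_gap: 0.0434
finger_force: 32.7
```

servo_tool(increments=[[[0,-0.002,0],0],[[0,-0.002,0],0],[[0,-0.002,-0.04],0],[[0,-0.002,-0.085],0],[[0,-0.002,-0.13],0]], fingers=0.06)

```text
time: 19.95
ee_pos: [0.5783, -0.0855, 0.2305]
orientation: [0.713, 0.702, 0.0, 0.0]
ft_force: [1.2, -0.4, 0.2]
finger_gap: 0.0603
finger_force: 0.0
```

servo_tool(increments=[[[-0.01,-0.045,0],-2],[[-0.02,-0.09,0],-4.7],[[-0.03,-0.13,0],-4.7],[[-0.037,-0.146,0],-4.7],[[-0.037,-0.146,0],-4.7]])

```text
time: 20.45
ee_pos: [0.4304, -0.1209, 0.2297]
orientation: [0.684, 0.73, 0.001, 0.001]
ft_force: [-0.3, 0.8, 0.9]
finger_gap: 0.06
finger_force: 0.0
```

```bash
sed -i 's/z<.047/z<.056/' hs.py; python3 hs.py; python3 -c "
from hs import *
for n in('scene','side'):print(n);find(cap(n),.53,.62,-.25,.0)"
```

```text
20.45 [-0.274 -0.012 -0.349  1.231 -0.     1.232] [ 0.4304 -0.1209  0.2297] [6.839e-01 7.296e-01 5.000e-04 1.100e-03]
wrist
731 [422.4  23. ] [21.4 21. ] 35.0
1747 [ 429.1 -120.1] [44.  34.2] 3.4
scene
169 [ 430.5 -121.8] [46.4 34.2] 5.1
side
64 [420.8  21.8] [21.5 21.2] 54.1
289 [ 428.6 -120.8] [44.6 35. ] 4.9
scene
524 [575.8 -67.3] [73.  46.7] 89.8
side
545 [573.4 -68.1] [74.8 44.6] 88.8
```

servo_tool(increments=[[[0.0005,-0.001,0.045],0],[[0.0005,-0.001,0.09],0],[[0.0005,-0.001,0.13],0],[[0.0005,-0.001,0.1435],0],[[0.0005,-0.001,0.1435],0]])

```text
time: 21.2
ee_pos: [0.4294, -0.1191, 0.0825]
orientation: [0.683, 0.73, -0.001, -0.002]
ft_force: [0.4, -0.4, 1.0]
finger_gap: 0.0601
finger_force: 0.0
```

servo_tool(increments=[[[0,0,0],0],[[0,0,0],0],[[0,0,0],0],[[0,0,0],0]], fingers=0.0)

```text
time: 21.6
ee_pos: [0.431, -0.12, 0.0861]
orientation: [0.683, 0.73, 0.0, 0.001]
ft_force: [0.6, 1.0, -1.1]
finger_gap: 0.0431
finger_force: 31.2
```

servo_tool(increments=[[[0,0,-0.02],0],[[0,0,-0.05],2],[[0,0.02,-0.08],4.7],[[0,0.05,-0.08],4.7],[[0,0.05,-0.08],4.7]])

```text
time: 22.1
ee_pos: [0.4838, -0.1168, 0.167]
orientation: [0.712, 0.702, 0.002, 0.002]
ft_force: [-0.3, 0.1, -0.6]
finger_gap: 0.0436
finger_force: 31.2
```

servo_tool(increments=[[[0,0,0],0],[[0,0,0],0]])

```text
time: 22.3
ee_pos: [0.4793, -0.1164, 0.1647]
orientation: [0.713, 0.702, -0.0, -0.001]
ft_force: [-0.2, 0.8, -0.6]
finger_gap: 0.0439
finger_force: 31.2
```

servo_tool(increments=[[[-0.002,0.03,0],0],[[-0.004,0.06,0],0],[[-0.006,0.085,0],0],[[-0.006,0.092,0],0],[[-0.006,0.092,0.01],0]])

```text
time: 22.8
ee_pos: [0.5725, -0.1241, 0.1555]
orientation: [0.713, 0.702, 0.0, 0.0]
ft_force: [0.1, -0.5, 0.0]
finger_gap: 0.0434
finger_force: 31.3
```

servo_tool(increments=[[[0,0,0],0],[[0,0,0.015],0],[[0,0,0.03],0],[[0,0,0.045],0],[[0,0,0.045],0]])

```text
time: 23.3
ee_pos: [0.5694, -0.1236, 0.1081]
orientation: [0.713, 0.701, -0.001, -0.002]
ft_force: [0.3, 0.5, -1.4]
finger_gap: 0.0438
finger_force: 31.3
```

servo_tool(increments=[[[0,0.001,0.005],0],[[0,0.002,0.0105],0],[[0,0.004,0.0115],0],[[0,0.0055,0.0115],0],[[0,0.0065,0.0115],0]])

```text
time: 23.8
ee_pos: [0.575, -0.124, 0.0984]
orientation: [0.713, 0.701, -0.003, -0.003]
ft_force: [-16.4, 0.1, 11.1]
finger_gap: 0.0433
finger_force: 32.6
```

servo_tool(increments=[[[0,0,0],0],[[0,0,0],0]])

```text
time: 24.0
ee_pos: [0.575, -0.124, 0.0984]
orientation: [0.713, 0.701, -0.003, -0.003]
ft_force: [-13.7, -0.5, 7.8]
finger_gap: 0.0435
finger_force: 32.3
```

servo_tool(increments=[[[0,-0.002,0],0],[[0,-0.002,0],0],[[0,-0.002,-0.04],0],[[0,-0.002,-0.085],0],[[0,-0.002,-0.12],0]], fingers=0.06)

```text
time: 24.5
ee_pos: [0.5774, -0.1241, 0.2215]
orientation: [0.713, 0.702, 0.001, 0.001]
ft_force: [0.9, 0.1, -0.3]
finger_gap: 0.0597
finger_force: 0.0
```

servo_tool(increments=[[[-0.035,-0.02,0],1],[[-0.075,-0.04,0],2],[[-0.115,-0.06,0],3],[[-0.155,-0.08,0],4],[[-0.19,-0.1,0],4]])

```text
time: 25.0
ee_pos: [0.4733, -0.3144, 0.2193]
orientation: [0.737, 0.676, 0.0, 0.001]
ft_force: [0.6, -0.3, 0.7]
finger_gap: 0.0597
finger_force: 0.0
```

servo_tool(increments=[[[-0.03,-0.012,0],0],[[-0.06,-0.025,0],0],[[-0.08,-0.035,0],0],[[-0.08,-0.035,0],0]])

```text
time: 25.4
ee_pos: [0.4311, -0.3916, 0.219]
orientation: [0.738, 0.675, -0.0, 0.001]
ft_force: [-0.5, -0.3, 0.6]
finger_gap: 0.0603
finger_force: 0.0
```

```bash
cat > st.py <<'E'
from hs import *
def stick(c,full=None):
    W=cloud(c)*1000;z=W[...,2];x,y=W[...,0],W[...,1]
    g=(x>370)&(x<490)&(y<-160)&(y>-440)
    for n,k in(('handle',g&(z>55)&(z<75)&(y<-340)),('plate',g&(z>27)&(z<42)&(y>-240))):
        p=W[k]
        if len(p)>15: r=cv2.minAreaRect(p[:,:2].astype(np.float32)); print(n,len(p),np.round(r[0],1),np.round(r[1],1),round(r[2],1),np.percentile(p[:,2],95).round(1))
if __name__=='__main__':
    s=robot.get_state();print(s['time'],s['joint_positions'].round(3),s['ee_pos'].round(4),s['orientation'].round(4))
    for n in('wrist','scene','side'):
        c=cap(n,n+'_%.0f.png'%s['time']); print(n);stick(c);find(c,.53,.62,-.25,.0)
E
python3 st.py
```

```text
25.4 [-0.737  0.245 -0.081  1.243 -0.     0.923] [ 0.4311 -0.3916  0.219 ] [ 7.379e-01  6.749e-01 -1.000e-04  8.000e-04]
wrist
handle 1142 [ 428.6 -391.1] [33.4 21.1] 85.2 68.3
scene
handle 156 [ 431.1 -391.2] [33.6 23.7] 87.2 69.1
plate 42 [ 446.5 -202.3] [ 8.1 35.4] 85.0 35.1
797 [575.8 -86.4] [110.2  46.2] 89.4
side
handle 364 [ 428.2 -392.3] [34.1 22.2] 85.4 68.2
plate 86 [ 445.  -202.8] [ 8.7 35.7] 84.7 34.4
469 [572.8 -81. ] [101.1  44.8] 89.1
```

servo_tool(increments=[[[0,-0.002,0.04],0],[[0,-0.002,0.08],0],[[0,-0.002,0.116],0],[[0,-0.002,0.116],0],[[0,-0.002,0.116],0]])

```text
time: 26.05
ee_pos: [0.4305, -0.3881, 0.1032]
orientation: [0.736, 0.677, 0.0, -0.0]
ft_force: [0.4, -0.4, 0.5]
finger_gap: 0.06
finger_force: 0.0
```

servo_tool(increments=[[[0,0,0],0],[[0,0,0],0],[[0,0,0],0],[[0,0,0],0],[[0,0,0],0]], fingers=0.0, squeeze=90)

```text
time: 26.55
ee_pos: [0.4309, -0.3897, 0.1048]
orientation: [0.737, 0.676, 0.0, 0.002]
ft_force: [0.6, 0.6, 6.5]
finger_gap: 0.0212
finger_force: 88.6
```

servo_tool(increments=[[[0,0,-0.015],0],[[0,0,-0.03],0],[[0,0,-0.03],0],[[0,0,-0.03],0]])

```text
time: 26.95
ee_pos: [0.4301, -0.3892, 0.1329]
orientation: [0.737, 0.676, 0.0, 0.001]
ft_force: [0.4, 0.2, -1.5]
finger_gap: 0.021
finger_force: 88.0
```

```bash
python3 st.py
```

```text
26.95 [-0.735  0.28  -0.229  1.061  0.     0.921] [ 0.4301 -0.3892  0.1329] [7.367e-01 6.762e-01 1.000e-04 5.000e-04]
wrist
handle 950 [ 430.5 -378.3] [ 9.5 48.1] 85.2 74.3
scene
handle 80 [ 442.  -387.1] [25. 37.] 16.3 74.0
plate 60 [ 450.5 -220.2] [33.5 38.7] 9.8 41.8
796 [575.6 -86.4] [110.5  46.7] 88.7
side
handle 153 [ 426.5 -399.7] [18.7 49.4] 75.1 74.3
plate 95 [ 441.  -221.8] [37.7 34.9] 81.7 41.9
```

servo_tool(increments=[[[0,0.02,0],-1],[[0.01,0.05,0],-2],[[0.025,0.08,0],-3],[[0.04,0.11,0],-4],[[0.051,0.1376,0],-4]])

```text
time: 27.6
ee_pos: [0.5724, -0.349, 0.1316]
orientation: [0.712, 0.702, -0.0, -0.001]
ft_force: [-0.3, 0.6, -0.7]
finger_gap: 0.021
finger_force: 88.1
```

servo_tool(increments=[[[0,0,0],0],[[0,0,0.01],0],[[0,0,0.01],0]])

```text
time: 27.9
ee_pos: [0.5698, -0.3496, 0.1202]
orientation: [0.713, 0.701, -0.001, -0.002]
ft_force: [-0.1, 0.7, -2.4]
finger_gap: 0.021
finger_force: 88.4
```

```bash
cat > sl.py <<'E'
from hs import *
s=robot.get_state();print(s['time'],s['joint_positions'].round(3),s['ee_pos'].round(4),s['orientation'].round(4),s['ft_force'].round(1))
for n in('scene','side'):
    c=cap(n,n+'_%.0f.png'%s['time']); print(n);W=cloud(c)*1000
    x,y,z=W[...,0],W[...,1],W[...,2]; g=(x>545)&(x<605)&(y<60)&(y>-240)
    for nm,k in(('plate',g&(z>26)&(z<47)&(y<-20)),('hous',g&(z>46.5)&(z<55))):
        m,L,st,_=cv2.connectedComponentsWithStats(k.astype(np.uint8))
        for i in range(1,m):
            if st[i,4]>15: p=W[L==i]; r=cv2.minAreaRect(p[:,:2].astype(np.float32)); print(nm,len(p),np.round(r[0],1),np.round(r[1],1),round(r[2],1),p.min(0).round(1),p.max(0).round(1))
E
python3 sl.py; ls pics
```

```text
27.9 [-0.55   0.449 -0.015  1.11  -0.     1.037] [ 0.5698 -0.3496  0.1202] [ 7.128e-01  7.014e-01 -6.000e-04 -1.900e-03] [-0.1  0.7 -2.4]
scene
plate 316 [577.2 -86.3] [110.9  44.4] 87.6 [ 552.8 -142.2   26. ] [599.6 -31.6  46.9]
plate 287 [ 576.7 -198.7] [35.3 81.4] 5.0 [ 556.  -239.3   26.2] [ 591.2 -156.9   46.2]
hous 587 [575.5 -86.5] [110.4  45.9] 88.7 [ 551.4 -141.6   46.5] [598.5 -31.4  53.8]
hous 47 [ 572.5 -161.2] [ 8.4 37.2] 89.7 [ 553.9 -165.4   47.2] [ 591.1 -156.9   53. ]
side
plate 669 [ 572.4 -135.8] [207.8  45.5] 89.0 [ 549.9 -239.9   26.1] [595.8 -31.6  47. ]
hous 611 [573.3 -87.8] [112.   45.1] 89.1 [ 550.1 -143.7   46.5] [596.  -31.6  53. ]
hous 60 [ 571.3 -162. ] [ 9.  36.7] 89.9 [ 553.  -166.5   46.8] [ 589.7 -157.5   52.1]
cmp.png
scene0.png
scene_11.png
scene_16.png
scene_20.png
scene_25.png
scene_27.png
scene_28.png
scene_a.png
side0.png
side_11.png
side_16.png
side_20.png
side_25.png
side_27.png
side_28.png
side_a.png
w1.png
w2.png
wrist_11.png
wrist_16.png
wrist_20.png
wrist_25.png
wrist_27.png
wrist_a.png
```

servo_tool(increments=[[[0,0.002,0.005],0],[[0,0.002,0.009],0],[[0,0.002,0.009],0],[[0,0.002,0.009],0]])

```text
time: 28.4
ee_pos: [0.5732, -0.35, 0.1136]
orientation: [0.713, 0.701, -0.0, -0.0]
ft_force: [-0.7, -1.0, -1.0]
finger_gap: 0.0211
finger_force: 88.4
```

servo_tool(increments=[[[0.01,0,0],0],[[0.02,0,0],0],[[0.03,0,0],0],[[0.04,0,0],0],[[0.05,0,0],0]])

```text
time: 28.9
ee_pos: [0.5743, -0.2989, 0.1139]
orientation: [0.712, 0.702, -0.0, 0.0]
ft_force: [-0.3, -1.3, -0.2]
finger_gap: 0.0207
finger_force: 88.3
```

servo_tool(increments=[[[0.01,0,0],0],[[0.02,0,0],0],[[0.03,0,0],0],[[0.04,0,0],0],[[0.05,0,0],0]])

```text
time: 29.4
ee_pos: [0.575, -0.2491, 0.1137]
orientation: [0.713, 0.702, -0.0, 0.0]
ft_force: [0.6, -1.4, -0.9]
finger_gap: 0.0209
finger_force: 88.3
```

```bash
python3 sl.py
```

```text
29.4 [-0.409  0.375 -0.14   1.055 -0.     1.178] [ 0.575  -0.2491  0.1137] [ 0.7126  0.7015 -0.      0.    ] [ 0.6 -1.4 -0.9]
scene
plate 177 [577.6 -43.1] [42.8 45.8] 0.1 [556.2 -66.   26. ] [599.  -20.2  47. ]
plate 19 [ 577.1 -230.2] [ 5.7 30. ] 55.0 [ 565.4 -239.7   26.3] [ 588.8 -220.6   45.3]
hous 519 [577.2  -6.5] [102.   47.1] 87.8 [552.9 -57.8  46.7] [600.2  45.   54. ]
side
plate 198 [565.4 -50.9] [29.8 60. ] 50.0 [550.1 -65.3  26.3] [594.2 -20.1  47. ]
hous 496 [574.4  -5.2] [103.4  45.1] 89.3 [551.3 -56.9  46.6] [597.1  46.6  52.3]
```

servo_tool(increments=[[[0.01,0,0],0],[[0.02,0,0],0],[[0.03,0,0],0],[[0.04,0,0],0],[[0.05,0,0],0]])

```text
time: 30.0
ee_pos: [0.5757, -0.1991, 0.1137]
orientation: [0.713, 0.702, -0.0, -0.0]
ft_force: [0.5, -0.6, -2.4]
finger_gap: 0.0209
finger_force: 88.4
```

servo_tool(increments=[[[0.005,0,0],0],[[0.01,0,0],0],[[0.014,0,0],0],[[0.018,0,0],0],[[0.021,0,0],0]])

```text
time: 30.5
ee_pos: [0.5761, -0.1788, 0.1137]
orientation: [0.713, 0.701, 0.0, 0.0]
ft_force: [-0.2, -0.9, -0.5]
finger_gap: 0.0207
finger_force: 88.4
```

servo_tool(increments=[[[0.001,0,0],0],[[0.002,0,0],0],[[0.003,0,0],0]])

```text
time: 30.8
ee_pos: [0.5762, -0.1761, 0.1137]
orientation: [0.713, 0.701, -0.0, 0.0]
ft_force: [0.4, -1.4, -0.8]
finger_gap: 0.0208
finger_force: 88.4
```

servo_tool(increments=[[[0.001,0,0],0],[[0.002,0,0],0],[[0.002,0,0],0]])

```text
time: 31.1
ee_pos: [0.5762, -0.1744, 0.1139]
orientation: [0.713, 0.701, -0.0, 0.0]
ft_force: [-0.3, -4.4, 0.5]
finger_gap: 0.0211
finger_force: 88.5
```

servo_tool(increments=[[[0.0005,0,0],0],[[0.001,0,0],0],[[0.001,0,0],0]])

```text
time: 31.4
ee_pos: [0.5762, -0.1742, 0.1141]
orientation: [0.713, 0.701, -0.001, 0.001]
ft_force: [-1.0, -8.1, 0.1]
finger_gap: 0.0212
finger_force: 88.6
```

```bash
python3 sl.py
```

```text
31.4 [-0.293  0.331 -0.203  1.036 -0.003  1.295] [ 0.5762 -0.1742  0.1141] [ 0.7129  0.7013 -0.001   0.0011] [-1.  -8.1  0.1]
scene
plate 90 [ 579.9 -178.1] [57.9 30. ] 76.4 [ 560.9 -205.7   26. ] [ 594.1 -146.5   46.4]
hous 144 [576.8  31.4] [44.6 29. ] 0.1 [554.5  16.9  46.7] [599.1  45.9  53.4]
hous 37 [ 587.6 -181. ] [36.8 21.5] 62.9 [ 569.6 -193.3   47.2] [ 600.5 -159.9   55. ]
side
plate 90 [ 569.4 -186.7] [16.  29.9] 44.8 [ 558.8 -197.6   26. ] [ 585.6 -170.6   47. ]
hous 191 [574.8  37.6] [44.6 43.5] 88.7 [553.   15.   46.8] [597.   59.7  52.1]
hous 54 [ 564.  -185.5] [13.7 41.9] 52.9 [ 550.5 -194.9   46.6] [ 584.9 -168.7   55. ]
```

servo_tool(increments=[[[-0.01,0,0],0],[[-0.03,0,0],0],[[-0.06,0,0],0],[[-0.1,0,0],0],[[-0.14,0,0],0]])

```text
time: 32.0
ee_pos: [0.574, -0.3137, 0.1135]
orientation: [0.712, 0.702, 0.001, -0.0]
ft_force: [0.6, -0.2, -1.2]
finger_gap: 0.0207
finger_force: 88.4
```

servo_tool(increments=[[[-0.02,0,-0.005],0],[[-0.036,0,-0.015],0],[[-0.036,0,-0.022],0]])

```text
time: 32.3
ee_pos: [0.5731, -0.351, 0.1355]
orientation: [0.714, 0.701, 0.0, -0.0]
ft_force: [0.3, -0.6, -0.8]
finger_gap: 0.0209
finger_force: 88.3
```

```bash
python3 sl.py; cd pics; python3 -c "
import cv2,numpy as np
a=cv2.imread('side_32.png')[140:290,200:420];b=cv2.imread('scene_32.png')[170:320,200:420]
cv2.imwrite('cmp2.png',cv2.resize(np.vstack([a,b]),None,fx=1.95,fy=1.95,interpolation=2))"
```

```text
32.3 [-5.500e-01  4.450e-01  1.400e-02  1.139e+00  1.000e-03  1.039e+00] [ 0.5731 -0.351   0.1355] [ 7.135e-01  7.006e-01  4.000e-04 -2.000e-04] [ 0.3 -0.6 -0.8]
scene
plate 184 [ 583.8 -200. ] [33.8 79. ] 7.7 [ 562.2 -239.8   34.6] [ 595.5 -159.    47. ]
hous 142 [577.   31.3] [27.5 45.7] 89.1 [553.9  17.6  46.5] [600.   44.9  53.7]
hous 162 [ 581.8 -200.3] [32.9 76.8] 4.7 [ 562.4 -239.4   46.5] [ 595.1 -160.9   54.7]
side
plate 148 [ 572.6 -197.3] [25.1 82.2] 6.1 [ 556.4 -239.3   34.8] [ 583.6 -157.5   47. ]
hous 198 [574.4  37.1] [45.  45.3] 86.6 [552.2  14.2  46.6] [597.6  59.8  52.7]
hous 237 [ 570.3 -200. ] [76.6 36.5] 82.1 [ 557.1 -239.1   46.5] [ 593.4 -159.6   55. ]
```

View pics/cmp2.png

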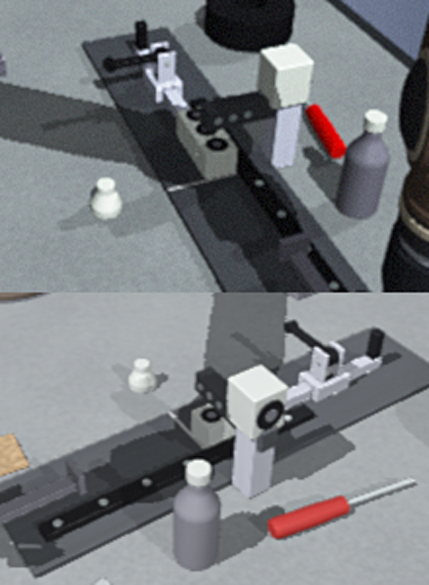

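Crop view: the housings form one straight row from the line (205,185) up to the pad, and the lever lies closed. I return the stick to its mat.

servo_tool(increments=[[[-0.005,-0.03,0],1],[[-0.015,-0.06,0],2],[[-0.025,-0.095,0],3],[[-0.035,-0.125,0],4],[[-0.041,-0.142,0],4]])

```text
time: 32.9
ee_pos: [0.429, -0.3868, 0.1354]
orientation: [0.737, 0.676, 0.0, -0.001]
ft_force: [-0.6, -0.0, -0.8]
finger_gap: 0.0212
finger_force: 88.5
```

servo_tool(increments=[[[0,0,0],0],[[0,0,0.01],0],[[0,0,0.02],0],[[0,0,0.027],0],[[0,0,0.027],0]])

```text
time: 33.4
ee_pos: [0.4308, -0.3867, 0.1065]
orientation: [0.736, 0.677, -0.0, -0.002]
ft_force: [-0.2, 0.8, -2.0]
finger_gap: 0.021
finger_force: 88.5
```

servo_tool(increments=[[[0,0,0.001],0],[[0,0,0.002],0],[[0,0,0.003],0]])

```text
time: 33.7
ee_pos: [0.4311, -0.3879, 0.1059]
orientation: [0.737, 0.676, 0.0, 0.0]
ft_force: [-0.2, -0.0, -1.0]
finger_gap: 0.0209
finger_force: 88.5
```

servo_tool(increments=[[[0,0,0],0],[[0,0,0],0],[[0,0,0],0],[[0,0,-0.03],0],[[0,0,-0.07],0]], fingers=0.06, squeeze=30)

```text
time: 34.2
ee_pos: [0.4298, -0.3868, 0.1744]
orientation: [0.737, 0.676, -0.0, -0.002]
ft_force: [0.3, -0.7, -0.6]
finger_gap: 0.0602
finger_force: 0.0
```

servo_tool(increments=[[[0,0,-0.04],0],[[0,-0.03,-0.06],0],[[0,-0.06,-0.06],0],[[0,-0.08,-0.06],0],[[0,-0.08,-0.06],0]])

```text
time: 34.7
ee_pos: [0.3493, -0.3807, 0.2366]
orientation: [0.737, 0.676, -0.0, 0.0]
ft_force: [-0.6, -0.1, 0.3]
finger_gap: 0.0598
finger_force: 0.0
```

```bash
python3 st.py; python3 sl.py; python3 - <<'E'
from h import *
for n in('scene','side'):
    c=cap(n);W=cloud(c)*1000;x,y,z=W[...,0],W[...,1],W[...,2]
    for nm,k in(('pad',(abs(x-580)<22)&(abs(y-123)<14)&(z>34)&(z<46)),('levertip',(abs(x-500)<14)&(abs(y-233)<14)&(z>60)),('duct',(abs(x-422)<30)&(abs(y-22)<30)&(z>30)&(z<50))):
        p=W[k]
        if len(p): print(n,nm,len(p),p.min(0).round(1),p.max(0).round(1))
E
ls pics|tail -3
```

```text
34.7 [-0.828  0.118 -0.196  1.256 -0.     0.83 ] [ 0.3493 -0.3807  0.2366] [ 7.374e-01  6.755e-01 -2.000e-04  4.000e-04]
wrist
handle 1104 [ 430. -389.] [33.2 22.5] 86.0 68.2
scene
handle 159 [ 432.5 -389.2] [33.9 23. ] 83.7 68.8
plate 42 [ 447.6 -200.3] [ 7.9 36.9] 85.6 35.2
side
handle 356 [ 430.4 -390.1] [35.1 23.2] 84.2 68.3
34.85 [-0.826  0.121 -0.193  1.255  0.     0.831] [ 0.3516 -0.3811  0.2359] [7.367e-01 6.762e-01 2.000e-04 4.000e-04] [-0.3 -0.5  0. ]
scene
hous 138 [576.9  30.6] [44.7 28.9] 1.8 [554.3  16.5  46.6] [598.9  45.6  53.9]
side
scene levertip 42 [494.6 221.8  61.3] [513.1 241.8  80.7]
scene duct 53 [414.9  12.7  30.1] [435.4  32.9  43.6]
side duct 72 [410.4  10.6  30.1] [432.6  33.6  43.4]
wrist_27.png
wrist_35.png
wrist_a.png
```

servo_tool(increments=[[[0.04,0.01,-0.02],0],[[0.08,0.02,-0.04],0],[[0.12,0.03,-0.06],0],[[0.16,0.045,-0.06],0],[[0.2,0.06,-0.06],0]])

```text
time: 35.55
ee_pos: [0.4291, -0.1852, 0.2965]
orientation: [0.737, 0.676, 0.0, 0.001]
ft_force: [0.8, -0.4, 0.9]
finger_gap: 0.0603
finger_force: 0.0
```

servo_tool(increments=[[[0.04,0.015,0],0],[[0.08,0.035,0],0],[[0.11,0.05,0],0],[[0.11,0.055,0],0],[[0.11,0.055,0],0]])

```text
time: 36.05
ee_pos: [0.493, -0.081, 0.2952]
orientation: [0.736, 0.677, -0.0, -0.0]
ft_force: [0.4, 0.4, -0.3]
finger_gap: 0.06
finger_force: 0.0
```

```bash
python3 sl.py; python3 st.py; python3 - <<'E'
from h import *
c=cap('wrist','wf.png');a=cap('side')['frame'][110:250,200:380,::-1]
W=cloud(c)*1000;x,y,z=W[...,0],W[...,1],W[...,2];k=(abs(x-577)<32)&(y>0)&(y<135)&(z>32)&(z<56)
for lo in range(10,130,6):
    q=W[k&(y>=lo)&(y<lo+6)]
    if len(q)>5:print(lo,len(q),q[:,0].min().round(1),q[:,0].max().round(1),np.median(q[:,2]).round(1))
b=c['frame'][:,:,::-1]
cv2.imwrite('pics/fin.png',np.hstack([cv2.resize(b,(400,300)),cv2.resize(a,(386,300))]))
E
```

```text
36.05 [-0.163  0.078 -0.112  1.382 -0.     1.491] [ 0.493  -0.081   0.2952] [ 7.358e-01  6.771e-01 -4.000e-04 -2.000e-04] [ 0.4  0.4 -0.3]
scene
hous 143 [577.4  31.4] [45.1 29.6] 1.4 [555.   17.   46.5] [600.2  46.6  53.5]
side
hous 197 [574.8  37.8] [43.3 44.1] 89.6 [552.6  16.1  46.7] [596.8  59.5  52.6]
36.15 [-0.165  0.077 -0.113  1.382 -0.     1.491] [ 0.4921 -0.0822  0.2954] [ 7.368e-01  6.761e-01 -4.000e-04 -2.000e-04]
wrist
plate 211 [ 446.1 -199.4] [ 7.9 35.7] 84.8 34.1
scene
handle 161 [ 432.4 -389.1] [33.7 23.5] 85.4 69.0
plate 41 [ 448.2 -200.6] [ 8.6 37.3] 83.4 35.0
side
handle 356 [ 429.9 -390.8] [33.5 22.4] 85.6 68.5
plate 87 [ 445.7 -200.7] [ 9.9 36.1] 85.3 34.3
16 290 553.1 597.0 48.8
22 224 553.1 597.0 49.5
28 70 553.1 561.0 49.1
34 69 553.3 561.2 49.0
40 72 553.4 561.4 49.0
46 66 553.5 561.5 48.9
52 87 553.8 564.5 48.8
58 199 554.0 597.0 49.6
64 326 554.0 598.1 49.9
70 338 554.1 598.5 49.8
76 343 554.1 598.3 49.6
82 339 554.1 598.5 49.1
88 365 554.5 598.0 49.7
94 308 554.7 598.1 49.9
100 31 554.8 566.8 48.4
```

View pics/fin.png

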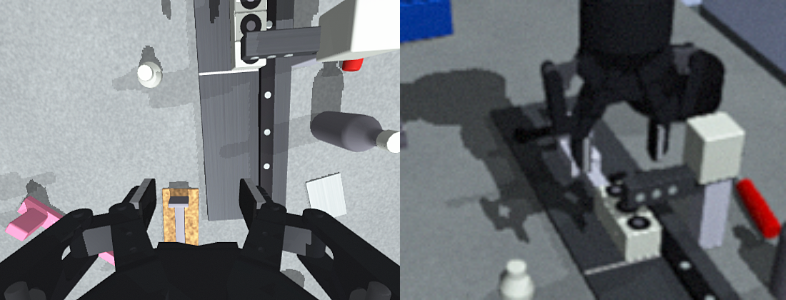

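The row is straight, with its rear face at the white line (230,73), and its edge runs parallel to the fence. The stick is on its mat at (180,200). I hand in.

```bash
python3 -c "
from station import robot
print(robot.sign_off())"
```

```text
the job is handed in; nothing more can be done
None
```

I handed the job in after about 36 s of robot time: the rod is set for three housings and clamped, the row is straight along the fence with its rear face at the white line, the push stick is back on its mat, and the duct and bottle weren't touched; `sign_off()` returned no verdict.

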